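Move the battery pack from its charger to the edge burnisher

TASK

Take the charged battery pack out of its charger by pressing the charger's release button, which lets the pack spring free, and slide it out of the rails. Then slide it into the rails of the edge burnisher, the same way round, until the catch clicks and holds it, and let go. Ease it home gently: do not ram it against the end stop or wrench it in either rail, and leave the glue bottle, the hammer and the tub alone.

Things in the scene. Friction and masses are not known exactly. Their poses are not given: they have to be found in the camera images.
- pack_mid (a point): Centre of the loose black battery pack (about 0.3 kg), half-way up: 26 mm above its underside. Body 88 long (x) x 48 wide (y) x 52 high overall; the lowest 8 mm is a wider foot, 88 x 62. Grip the rubber-sided body across y, above the walls of the rails. +x points to the nose, which goes into the rails first. A catch hooks behind a block under the nose. Starts latched in the charger.
- charger: Grey plastic rail dock fixed on the bench, 200 x 86 mm. Origin at bench level, +x is the way the pack slides in, z up. Floor 14 mm above the bench, from x = -115 mm inward. Funnel walls from x = -102 narrow to straight walls 66 mm apart, x = -65 to +36, all 15 mm high above the floor. Lips at x = -30 to +30 overhang the pack's foot, 2 mm above it: the pack leaves only by sliding to -x.
- charger_home (a point): Where pack_mid is with the pack latched in the charger (axes as charger; 40 mm above the bench). When the button is pressed a spring ejector (5 to 7 N) pushes the pack 22 to 32 mm towards -x, where it stays in the rails, free to be slid out: clear of the lips once pack_mid is 55 mm out from here, of all walls once 130 mm out. Behind the pack is a housing 28 mm above the floor.
- charger_button (a point): Top centre of the charger's release button: round, steel, 24 mm across, on the end housing behind the pack, standing 9 mm proud. It travels 7.5 mm straight down; press 6 mm or more. Its spring takes 2 to 4.5 N, up to about 8 N while the catch is loaded, then it meets a hard end. It springs back up when released.
- charger_mouth (a point): Middle of the open entry end of the charger's sliding floor, on the floor's surface (14 mm above the bench), 93.5 mm out from charger_home; axes as charger.
- burnisher: Edge burnisher fixed on the bench: the same rail dock as the charger (same origin, axes and sizes), painted grey, with a green motor and grooved wooden mandrel behind it, x = +83 to +198 mm, 96 mm high, up to 90 mm to either side. Its seat (end stop, ejector and catch together) was set by hand up to 8 mm farther in or out than the charger's; how far is not given and must be felt.
- burnisher_home (a point): Where pack_mid would be, latched in the burnisher, with its seat at mid-setting: the true place is up to 8 mm farther in or out along x (axes as burnisher), the hard stop 1.5 mm past it. The ejector resists the last 26 mm with 5 to 7 N; passing the catch takes 8 to 14 N in all; at the stop it climbs steeply. A pack not past the catch is driven back 20 mm or more when let go.
- burnisher_mouth (a point): Middle of the open entry end of the burnisher's sliding floor, on the floor's surface (14 mm above the bench), 93.5 mm out from burnisher_home; axes as burnisher. The pack can be set down here with its nose inside the funnel and slid in along +x.
- pack: The same battery pack; origin at the centre of its underside, axes as pack_mid.
- glue: Clear glue bottle with a nozzle, 56 mm across, 157 mm high, loose, origin under its centre. Leave alone.
- hammer: Hammer lying on the bench, 270 mm long, loose. Leave alone.
- tub: White tub, 84 mm across, 110 mm high, loose, origin under its centre. Leave alone.
Things that resemble listed ones, but are neither listed nor needed, are in the scene too. Of the things like the pack, leave any that is orange; of the rest the larger one is meant. What is shaped like the charger but red or turquoise is not meant.

How it is judged:
On the way, in this order (a step that is already met when the one before it is completed fails the run):
1. the release button has let the pack spring out of its catch in the charger (x of pack_mid in the frame of charger between -0.075 and -0.031 m), for 0.2 s.
2. the pack has been slid out of the charger (horizontal distance between pack_mid and charger above 0.13 m), for 0.1 s.
At the end, for the whole second after the job is handed in: The pack sits latched in the burnisher's rails, let go and at rest: pack_mid at x = -31.5 to -11 mm, y within 4 mm and z = 37 to 43.5 mm in the burnisher's frame, its length along the rails within 0.08 rad. The ejector drives an unlatched pack back out of this range (x of pack_mid in the frame of burnisher between -0.0315 and -0.011 m and y of pack_mid in the frame of burnisher between -0.004 and 0.004 m and z of pack_mid in the frame of burnisher between 0.037 and 0.0435 m and angle between the x axis of pack_mid and the x axis of burnisher, either way round below 0.08 rad and linear speed of pack below 0.02 m/s); the robot touches nothing.
It fails at once if the pack is wrenched or jammed in the charger with more than 90 N (contact force between pack and charger above 90 N).
It fails at once if the pack is rammed against the burnisher's end stop with more than 25 N (contact force between pack and burnisher_seat_c0 above 25 N).
It fails at once if the pack is jammed in the burnisher's rails with more than 90 N (contact force between pack and burnisher above 90 N).
It fails at once if the glue bottle, the hammer or the tub is moved by more than 30 mm (distance of any of glue, hammer, tub from where it was at the start of the episode above 0.03 m).
It also fails if it takes over 72 s, if anything falls off the work surface, if the arm or the gripper's body presses on something with over 40 N, if the wrist force passes 120 N, or if a joint passes its speed limit or range.

ROBOT

A 6-joint arm with a two-finger parallel gripper is mounted at the origin on the work surface. World frame = base frame: x ahead of the robot, y to its left, z up, the work surface at z = 0. Lengths are in m, angles in rad, forces in N, time in s.
With the tool pointing down it reaches from about 0.2 to 0.875 m from the base axis. Payload 3.4 kg.
Tool frame: the origin (TCP) lies midway between the tips of the shut fingers; the grasp point (between the pads) lies 19 mm behind it; z points along the fingers, y is the line along which they close (so a half turn about z gives the same grasp; the last joint's range is limited). The gripper opens to 94 mm and grips with 3 to 60 N. Pads are 16 mm wide; open, the fingers measure 119 mm over their backs; the gripper's body (75 mm by 177 mm) begins 78 mm behind the grasp point.
Start: joints at [1.164, 0.276, 1.505, -0, 1.361, -0.121], TCP at [0.162, 0.552, 0.205] pointing down, gripper open.
Joint ranges: [-2.89, 2.89], [-0.75, 2.08], [0.22, 2.7], [-1.18, 4.32], [0.11, 2.71], [-2.7, 2.7]. Speed limits (rad/s): [2.57, 2.57, 3.14, 3.14, 3.14, 3.14].

INTERFACE

Orientations are given as a unit quaternion [x, y, z, w].
In Python, from bench import r, eyes gives the robot as it stands. The module is installed in compiled form; this text tells all that it offers.
- The arm moves only by the tool apply_moves, never from a script. Its argument "increments" is a list of rows, each an object of numbers: "tx", "ty", "tz": the shift along the tool's x, y, z in cm; "ax", "ay", "az": the turn, a rotation vector about the tool's x, y, z in rad; "gripper": the finger opening in cm, from 0 to 9.4. In form: [{"tx": .., "ty": .., "tz": .., "ax": .., "ay": .., "az": .., "gripper": ..}, ...]. A call has 1 to 12 rows; each row is the pose to reach, as a shift and turn from the pose commanded when the call began, along the tool's axes at that moment; what a row does not reach only later rows make up. A row lasts 1/12 s, in which the tool goes at most 41.7 mm and 7.16 degrees, less where a joint would pass 70% of its speed; a pose out of reach is approached as far as the arm can. A call with a gripper value outside its range is refused whole. The fingers move at their own pace and stop on an object; "squeeze" is the grip in N (left out, the last holds). Time passes only in rows, so rows that repeat a pose let the fingers close. It gives the time, the measured TCP pose, the force, the opening and the grip force at its end, in the units of the state.
- r.get_obs(): the state, without advancing time (a new reading comes with each control period).
- eyes.get_image(name): name is "scene" or "top"; returns the picture (420x560x3 uint8, red, green, blue); there is no depth.
- eyes.get_calibration(name): a dict with "mtx" (3x3 intrinsics, pixels), "view" (4x4, takes a point from world to camera coordinates). Camera axes: x right, y down, z forward; pixel columns grow to the right and rows downward; lengths in m; the calibration is good to about 2 mm. A picture is of the moment at which its call begins. get_calibration takes no time and is no camera call.
- r.job_done(): hands the job in; it is judged then, once.
The state is a dict: "t": time; "qpos": joint angles; "qvel": joint speeds; "effort": joint torques, N m; "tool_pos": TCP position; "eef_rot": TCP orientation; "ft_force": force on the tool from outside, world axes, zero at the start; "ft_torque": the same for the moment, N m; "finger_gap": finger opening in m; "finger_force": force on a finger pad.
Only numpy, scipy, OpenCV 4.12 (cv2) and the standard library are available. Lean on these libraries where they do the work, as an engineer would, in place of code of your own. Each camera call takes 0.05 s, during which the arm holds its last target. There are 200 camera calls.

## Working session

There is one attempt and no reset: what is moved stays moved. The work goes in short steps, Python scripts to look and compute and a tool call to move; the robot and the scene stay as the last step left them, time stands still between calls to the robot, and variables do not carry over. Pictures are saved under pics/ and viewed, at most 10 in all, crops included, and the job is handed in when it is done.

Besides the shell and the picture viewer there is one more tool, called after "Request:" as name([rows], argument=value, ...), one row to a line, values as JSON. apply_moves: Moves the arm, as the interface text tells. Its arguments: {"type":"object","properties":{"increments":{"type":"array","items":{"type":"object","properties":{"tx":{"type":"number"},"ty":{"type":"number"},"tz":{"type":"number"},"ax":{"type":"number"},"ay":{"type":"number"},"az":{"type":"number"},"gripper":{"type":"number"}}}},"squeeze":{"type":"number"}},"required":["increments"]}

```bash
mkdir -p pics
python3 - <<'E'
from bench import r, eyes
import cv2,json
for n in("scene","top"):
    im=eyes.get_image(n); cv2.imwrite(f"pics/{n}0.png",cv2.cvtColor(im,cv2.COLOR_RGB2BGR))
    c=eyes.get_calibration(n); print(n,c["mtx"].round(1).tolist(),c["view"].round(4).tolist())
o=r.get_obs(); print({k:o[k] for k in("t","tool_pos","eef_rot","ft_force","finger_gap")})
E
```

```text
scene [[423.5, 0.0, 277.2], [0.0, 423.5, 207.1], [0.0, 0.0, 1.0]] [[0.5059, 0.8626, -0.0022, -0.2125], [0.5689, -0.3355, -0.7509, -0.2614], [-0.6484, 0.3786, -0.6604, 1.6753], [0.0, 0.0, 0.0, 1.0]]
top [[401.9, 0.0, 283.7], [0.0, 401.9, 207.6], [0.0, 0.0, 1.0]] [[0.0221, -0.9997, 0.0073, -0.0564], [-0.984, -0.023, -0.1767, 0.5251], [0.1768, -0.0033, -0.9842, 1.1943], [0.0, 0.0, 0.0, 1.0]]
{'t': 0.1, 'tool_pos': array([0.1618859 , 0.55120906, 0.20467656]), 'eef_rot': array([ 1.42400371e-01,  9.89808783e-01, -8.09678024e-04, -2.26239982e-04]), 'ft_force': array([ 0.14555724,  0.48353961, -0.60737326]), 'finger_gap': 0.09374965220932087}
```

View pics/scene0.png

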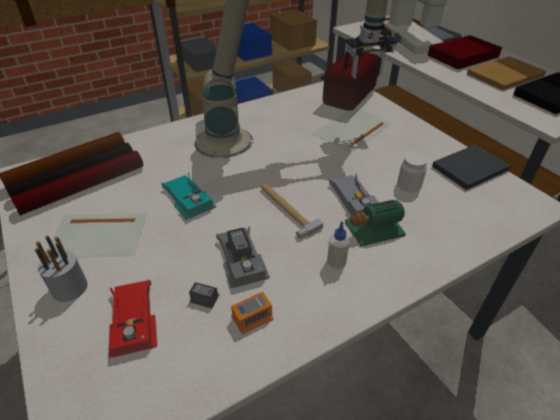

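View pics/top0.png

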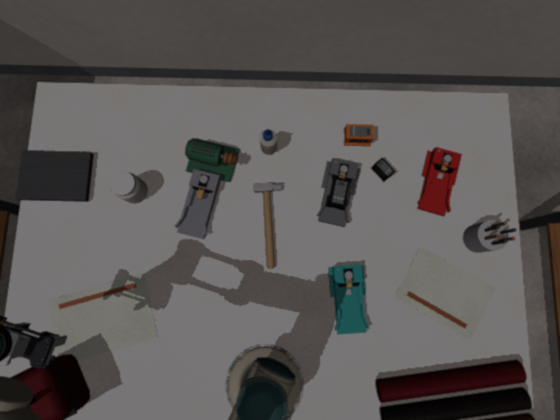

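The scene view shows the grey charger with the black pack at (240,250). The burnisher is at (365,205), the glue at (338,248), the hammer at (290,210) and the tub at (412,172).

Could be taken for the pack (top view): black in the grey dock (341,190), small loose black (384,168), orange (360,133). The larger black one is meant, at (341,190). Docks: grey (339,190) is the charger; grey with the motor (203,200) is the burnisher. Red (440,180) and turquoise (349,298) are not meant.

Run:
```python
import cv2,numpy as np
t=cv2.imread("pics/top0.png");s=cv2.imread("pics/scene0.png")
def c(im,x,y,w=80,h=60*1.25): 
    h=75;w=100
    return cv2.resize(im[y:y+h,x:x+w],(400,300),interpolation=cv2.INTER_CUBIC)
g=np.vstack([np.hstack([c(t,290,155),c(t,160,170)]),np.hstack([c(s,190,220),c(s,315,170)])])
g=np.clip(g.astype(float)*1.5,0,255).astype(np.uint8)
cv2.imwrite("pics/crop0.png",g)
```

```text
(no output)
```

View pics/crop0.png

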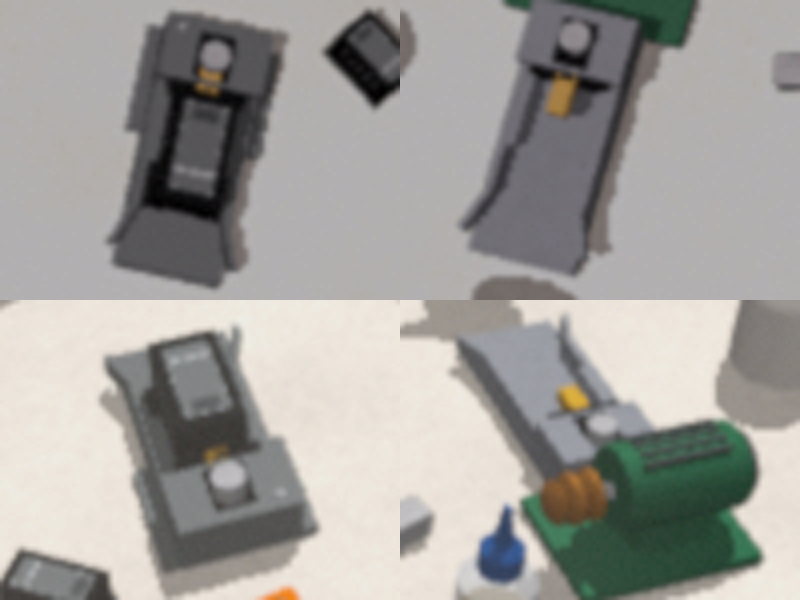

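The crop shows the larger black pack seated in the grey charger, with the button at crop (215,57), which is top (343.5,169). The burnisher is empty, with its button at crop (575,38), which is top (203.5,179). The mouth corners of both docks are visible. Next I'll cast rays.

```bash
cat > h.py <<'E'
import numpy as np,cv2
from bench import r,eyes
C={n:eyes.get_calibration(n) for n in("scene","top")}
def ray(n,u,v,z):
    M=C[n]["view"];R=M[:3,:3];o=-R.T@M[:3,3];d=R.T@np.linalg.inv(C[n]["mtx"])@[u,v,1]
    return (o+d*(z-o[2])/d[2])
def proj(n,p):
    q=C[n]["mtx"]@(C[n]["view"][:3,:3]@p+C[n]["view"][:3,3]);return q[:2]/q[2]
def blob(im,box,f):
    x,y,w,h=box;m=f(im[y:y+h,x:x+w].astype(int)).astype(np.uint8)
    k,l,s,c=cv2.connectedComponentsWithStats(m);i=1+np.argmax(s[1:,4]);return c[i]+[x,y],s[i]
E
python3 - <<'E'
from h import *
pk=lambda X,Y,x0,y0,ox,oy:((X-ox+.5)/4-.5+x0,(Y-oy+.5)/4-.5+y0)
im={n:cv2.imread(f"pics/{n}0.png") for n in("top","scene")}
st=lambda t:lambda a:(a.min(2)>t)&(a.max(2)-a.min(2)<40)
for nm,n,box in(("chg","top",(338,163,12,12)),("bur","top",(198,173,12,12)),("chg","scene",(240,258,14,14)),("bur","scene",(359,196,14,12))):
    p=im[n][box[1]:box[1]+box[3],box[0]:box[0]+box[2]].min(2); t=(int(p.max())+int(np.median(p)))/2
    c,s=blob(im[n],box,st(t)); print(nm,n,t,c,s,ray(n,*c,.051).round(4))
P={"chg":("top",290,155,0,0,{"mouthL":(113,263,.014),"mouthR":(219,287,.014),"backL":(170,12,.042),"backR":(286,37,.042)}),
"bur":("top",160,170,400,0,{"mouthL":(469,249,.014),"mouthR":(578,275,.014),"frontHL":(516,57,.042),"frontHR":(623,80,.042)}),
"chgS":("scene",190,220,0,300,{"mouthR":(107,354,.014),"backR":(165,571,0),"backL":(317,528,0),"topbackR":(162,531,.042),"topbackL":(314,495,.042)}),
"burS":("scene",315,170,400,300,{"mouthR":(460,338,.014),"mouthL":(548,322,.014)})}
for k,(n,x0,y0,ox,oy,d) in P.items():
    for q,(X,Y,z) in d.items(): print(k,q,ray(n,*pk(X,Y,x0,y0,ox,oy),z).round(4))
E
```

```text
chg top 71.0 [343.5 168.5] [ 3  3  6  6 32] [ 0.6544 -0.2293  0.051 ]
bur top 80.5 [203.05714286 178.57142857] [ 2  3  7  6 35] [0.6113 0.2086 0.051 ]
chg scene 101.5 [246.45454545 263.36363636] [ 3  2  8  7 44] [ 0.6539 -0.2321  0.051 ]
bur scene 107.5 [365.70833333 200.25      ] [ 4  2  7  5 24] [0.6121 0.2083 0.051 ]
chg mouthL [ 0.4936 -0.1534  0.014 ]
chg mouthR [ 0.4765 -0.237   0.014 ]
chg backL [ 0.6918 -0.1947  0.042 ]
chg backR [ 0.6734 -0.2866  0.042 ]
bur mouthL [0.447  0.2881 0.014 ]
bur mouthR [0.4286 0.2018 0.014 ]
bur frontHL [0.5955 0.2545 0.042 ]
bur frontHR [0.579 0.17  0.042]
chgS mouthR [ 0.4725 -0.2418  0.014 ]
chgS backR [ 0.6671 -0.2886  0.    ]
chgS backL [ 0.6868 -0.1828  0.    ]
chgS topbackR [ 0.6679 -0.2877  0.042 ]
chgS topbackL [ 0.6917 -0.1871  0.042 ]
burS mouthR [0.429  0.2052 0.014 ]
burS mouthL [0.4494 0.285  0.014 ]
```

```bash
cat >> h.py <<'E'
from scipy.spatial.transform import Rotation as Ro
YAW=-.208; d=np.array([np.cos(YAW),np.sin(YAW),0]);n=np.array([-d[1],d[0],0])
RT=Ro.from_matrix(np.c_[-d,n,[0,0,-1]])
def tgt(p):
    o=r.get_obs();R=Ro.from_quat(o["eef_rot"]);a=R.inv()
    return "t(cm)",(a.apply(np.array(p)-o["tool_pos"])*100).round(2).tolist(),"a",(a*RT).as_rotvec().round(4).tolist()
def show(nm=""):
    o=r.get_obs();p=o["tool_pos"];print(nm,"t",o["t"],"p",p.round(4),"d",round(p@d,4),"n",round(p@n,4),"F",o["ft_force"].round(1),"Fd",round(o["ft_force"]@d,1),"gap",round(o["finger_gap"],4),"ff",o["finger_force"])
CH=dict(button=[.654,-.2305],home=[.5765,-.2143],mouth=[.485,-.195]);BU=dict(mouth=[.4385,.245],home=[.530,.2257])
E
python3 -c "
from h import *
show();print(tgt([.654,-.2305,.12]),tgt([.654,-.2305,.20]));print(ray('top',268,150,.1),ray('top',128,185,.1))"
```

```text
t 0.1 p [0.1619 0.5512 0.2047] d 0.0446 n 0.5728 F [ 0.1  0.5 -0.6] Fd 0.0 gap 0.0937 ff 0.0
('t(cm)', [-69.25, -61.11, 8.55], 'a', [-0.0017, -0.0003, -0.0778]) ('t(cm)', [-69.25, -61.13, 0.55], 'a', [-0.0017, -0.0003, -0.0778])
[0.6928528  0.00714453 0.1       ] [0.5740771  0.42039057 0.1       ]
```

Request:
apply_moves([
  {"tx": -69.25, "ty": -61.1, "tz": 0.5, "az": -0.078, "gripper": 0},
  {"tx": -69.25, "ty": -61.1, "tz": 0.5, "az": -0.078, "gripper": 0},
  {"tx": -69.25, "ty": -61.1, "tz": 0.5, "az": -0.078, "gripper": 0},
  {"tx": -69.25, "ty": -61.1, "tz": 0.5, "az": -0.078, "gripper": 0},
  {"tx": -69.25, "ty": -61.1, "tz": 0.5, "az": -0.078, "gripper": 0},
  {"tx": -69.25, "ty": -61.1, "tz": 0.5, "az": -0.078, "gripper": 0},
  {"tx": -69.25, "ty": -61.1, "tz": 0.5, "az": -0.078, "gripper": 0},
  {"tx": -69.25, "ty": -61.1, "tz": 0.5, "az": -0.078, "gripper": 0},
  {"tx": -69.25, "ty": -61.1, "tz": 0.5, "az": -0.078, "gripper": 0},
  {"tx": -69.25, "ty": -61.1, "tz": 0.5, "az": -0.078, "gripper": 0},
  {"tx": -69.25, "ty": -61.1, "tz": 0.5, "az": -0.078, "gripper": 0},
  {"tx": -69.25, "ty": -61.1, "tz": 0.5, "az": -0.078, "gripper": 0},
])

```text
schema error: expected keys tx, ty, tz, ax, ay, az, gripper
```

```bash
python3 -c "
from h import *
show();print(tgt([.654,-.2305,.10]))"
```

```text
t 0.1 p [0.1619 0.5512 0.2047] d 0.0446 n 0.5728 F [ 0.1  0.5 -0.6] Fd 0.0 gap 0.0937 ff 0.0
('t(cm)', [-69.25, -61.11, 10.55], 'a', [-0.0017, -0.0003, -0.0778])
```

All keys are required in each row.

Request:
apply_moves([
  {"tx": -69.25, "ty": -61.1, "tz": 0.5, "ax": 0, "ay": 0, "az": -0.078, "gripper": 0},
  {"tx": -69.25, "ty": -61.1, "tz": 0.5, "ax": 0, "ay": 0, "az": -0.078, "gripper": 0},
  {"tx": -69.25, "ty": -61.1, "tz": 0.5, "ax": 0, "ay": 0, "az": -0.078, "gripper": 0},
  {"tx": -69.25, "ty": -61.1, "tz": 0.5, "ax": 0, "ay": 0, "az": -0.078, "gripper": 0},
  {"tx": -69.25, "ty": -61.1, "tz": 0.5, "ax": 0, "ay": 0, "az": -0.078, "gripper": 0},
  {"tx": -69.25, "ty": -61.1, "tz": 0.5, "ax": 0, "ay": 0, "az": -0.078, "gripper": 0},
  {"tx": -69.25, "ty": -61.1, "tz": 0.5, "ax": 0, "ay": 0, "az": -0.078, "gripper": 0},
  {"tx": -69.25, "ty": -61.1, "tz": 0.5, "ax": 0, "ay": 0, "az": -0.078, "gripper": 0},
  {"tx": -69.25, "ty": -61.1, "tz": 0.5, "ax": 0, "ay": 0, "az": -0.078, "gripper": 0},
  {"tx": -69.25, "ty": -61.1, "tz": 0.5, "ax": 0, "ay": 0, "az": -0.078, "gripper": 0},
  {"tx": -69.25, "ty": -61.1, "tz": 0.5, "ax": 0, "ay": 0, "az": -0.078, "gripper": 0},
  {"tx": -69.25, "ty": -61.1, "tz": 0.5, "ax": 0, "ay": 0, "az": -0.078, "gripper": 0},
])

```text
t: 1.1
tool_pos: [0.4289, 0.1267, 0.2027]
eef_rot: [0.104, 0.995, 0.0, -0.0]
ft_force: [0.7, 0.3, -0.3]
finger_gap: 0.0178
finger_force: 0.0
```

```bash
python3 -c "
from h import *
show();print(tgt([.654,-.2305,.08]))"
```

```text
t 1.1 p [0.4289 0.1267 0.2027] d 0.3935 n 0.2125 F [ 0.7  0.3 -0.3] Fd 0.6 gap 0.0178 ff 0.0
('t(cm)', [-29.4, -30.3, 12.25], 'a', [0.0003, -0.0001, 0.0])
```

Request:
apply_moves([
  {"tx": -29.4, "ty": -30.3, "tz": 0, "ax": 0, "ay": 0, "az": 0, "gripper": 0},
  {"tx": -29.4, "ty": -30.3, "tz": 0, "ax": 0, "ay": 0, "az": 0, "gripper": 0},
  {"tx": -29.4, "ty": -30.3, "tz": 0, "ax": 0, "ay": 0, "az": 0, "gripper": 0},
  {"tx": -29.4, "ty": -30.3, "tz": 0, "ax": 0, "ay": 0, "az": 0, "gripper": 0},
  {"tx": -29.4, "ty": -30.3, "tz": 0, "ax": 0, "ay": 0, "az": 0, "gripper": 0},
  {"tx": -29.4, "ty": -30.3, "tz": 0, "ax": 0, "ay": 0, "az": 0, "gripper": 0},
  {"tx": -29.4, "ty": -30.3, "tz": 0, "ax": 0, "ay": 0, "az": 0, "gripper": 0},
  {"tx": -29.4, "ty": -30.3, "tz": 0, "ax": 0, "ay": 0, "az": 0, "gripper": 0},
  {"tx": -29.4, "ty": -30.3, "tz": 0, "ax": 0, "ay": 0, "az": 0, "gripper": 0},
  {"tx": -29.4, "ty": -30.3, "tz": 0, "ax": 0, "ay": 0, "az": 0, "gripper": 0},
  {"tx": -29.4, "ty": -30.3, "tz": 4, "ax": 0, "ay": 0, "az": 0, "gripper": 0},
  {"tx": -29.4, "ty": -30.3, "tz": 8, "ax": 0, "ay": 0, "az": 0, "gripper": 0},
])

```text
t: 2.1
tool_pos: [0.6574, -0.2331, 0.1235]
eef_rot: [0.105, 0.994, -0.002, 0.004]
ft_force: [0.6, -0.2, -0.5]
finger_gap: 0.0004
finger_force: 0.0
```

```bash
python3 -c "
from h import *
show();print(tgt([.654,-.2305,.06]))"
```

```text
t 2.1 p [ 0.6574 -0.2331  0.1235] d 0.6914 n -0.0923 F [ 0.6 -0.2 -0.5] Fd 0.6 gap 0.0004 ff 0.0
('t(cm)', [0.43, 0.2, 6.34], 'a', [-0.0023, 0.0078, -0.0029])
```

Request:
apply_moves([
  {"tx": 0, "ty": 0, "tz": 3.5, "ax": 0, "ay": 0, "az": 0, "gripper": 0},
  {"tx": 0, "ty": 0, "tz": 6.3, "ax": 0, "ay": 0, "az": 0, "gripper": 0},
  {"tx": 0, "ty": 0, "tz": 6.3, "ax": 0, "ay": 0, "az": 0, "gripper": 0},
  {"tx": 0, "ty": 0, "tz": 6.3, "ax": 0, "ay": 0, "az": 0, "gripper": 0},
])

```text
t: 2.43
tool_pos: [0.6526, -0.228, 0.058]
eef_rot: [0.104, 0.995, 0.001, -0.002]
ft_force: [0.2, 0.4, 0.8]
finger_gap: 0.0001
finger_force: 0.0
```

```bash
python3 -c "
from h import *
show();print(tgt([.654,-.2305,.0445]))"
```

```text
t 2.4333 p [ 0.6526 -0.228   0.058 ] d 0.6856 n -0.0883 F [0.2 0.4 0.8] Fd 0.1 gap 0.0001 ff 0.0
('t(cm)', [-0.2, -0.22, 1.35], 'a', [0.0011, -0.0042, 0.0001])
```

Request:
apply_moves([
  {"tx": 0, "ty": 0, "tz": 0.4, "ax": 0, "ay": 0, "az": 0, "gripper": 0},
  {"tx": 0, "ty": 0, "tz": 0.7, "ax": 0, "ay": 0, "az": 0, "gripper": 0},
  {"tx": 0, "ty": 0, "tz": 0.9, "ax": 0, "ay": 0, "az": 0, "gripper": 0},
  {"tx": 0, "ty": 0, "tz": 1.1, "ax": 0, "ay": 0, "az": 0, "gripper": 0},
  {"tx": 0, "ty": 0, "tz": 1.25, "ax": 0, "ay": 0, "az": 0, "gripper": 0},
  {"tx": 0, "ty": 0, "tz": 1.35, "ax": 0, "ay": 0, "az": 0, "gripper": 0},
  {"tx": 0, "ty": 0, "tz": 1.35, "ax": 0, "ay": 0, "az": 0, "gripper": 0},
])

```text
t: 3.02
tool_pos: [0.6548, -0.2288, 0.0473]
eef_rot: [0.104, 0.995, -0.0, 0.001]
ft_force: [0.5, -0.2, 4.3]
finger_gap: 0.0004
finger_force: 2.1
```

```bash
python3 -c "
from h import *
show()
im=eyes.get_image('top');im2=eyes.get_image('scene')
b=np.hstack([cv2.resize(im[145:245,280:380],(390,390)),cv2.resize(im2[210:310,190:290],(390,390))])
cv2.imwrite('pics/press.png',cv2.cvtColor(b,cv2.COLOR_RGB2BGR))"
```

```text
t 3.0167 p [ 0.6548 -0.2288  0.0473] d 0.6879 n -0.0887 F [ 0.5 -0.2  4.3] Fd 0.5 gap 0.0004 ff 2.1071238748845644
```

View pics/press.png

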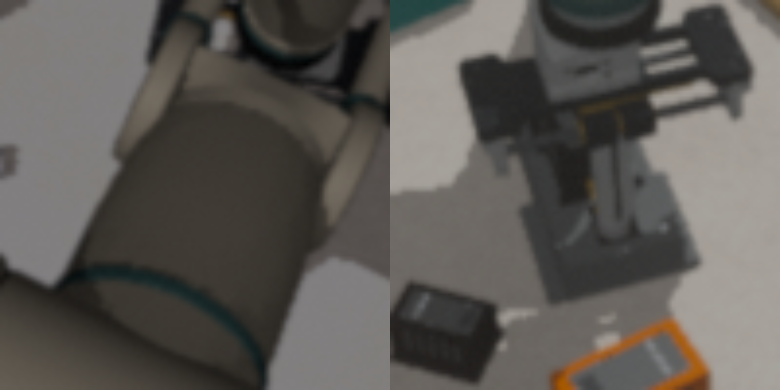

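The fingers are centred on the button and it is partly pressed (4.3 N). I'll press farther.

Request:
apply_moves([
  {"tx": 0, "ty": 0, "tz": 0.15, "ax": 0, "ay": 0, "az": 0, "gripper": 0},
  {"tx": 0, "ty": 0, "tz": 0.3, "ax": 0, "ay": 0, "az": 0, "gripper": 0},
  {"tx": 0, "ty": 0, "tz": 0.35, "ax": 0, "ay": 0, "az": 0, "gripper": 0},
  {"tx": 0, "ty": 0, "tz": 0.35, "ax": 0, "ay": 0, "az": 0, "gripper": 0},
  {"tx": 0, "ty": 0, "tz": 0.35, "ax": 0, "ay": 0, "az": 0, "gripper": 0},
  {"tx": 0, "ty": 0, "tz": 0.35, "ax": 0, "ay": 0, "az": 0, "gripper": 0},
])

```text
t: 3.62
tool_pos: [0.6545, -0.2288, 0.0436]
eef_rot: [0.104, 0.995, -0.0, 0.001]
ft_force: [0.5, 0.7, 6.4]
finger_gap: 0.0007
finger_force: 3.5
```

Request:
apply_moves([
  {"tx": 0, "ty": 0, "tz": -4, "ax": 0, "ay": 0, "az": 0, "gripper": 0},
  {"tx": 0, "ty": 0, "tz": -8, "ax": 0, "ay": 0, "az": 0, "gripper": 5},
  {"tx": 4, "ty": -0.2, "tz": -8, "ax": 0, "ay": 0, "az": 0, "gripper": 9.3},
  {"tx": 8, "ty": -0.2, "tz": -8, "ax": 0, "ay": 0, "az": 0, "gripper": 9.3},
  {"tx": 10.7, "ty": -0.2, "tz": -8, "ax": 0, "ay": 0, "az": 0, "gripper": 9.3},
  {"tx": 10.7, "ty": -0.2, "tz": -8, "ax": 0, "ay": 0, "az": 0, "gripper": 9.3},
  {"tx": 10.7, "ty": -0.2, "tz": -8, "ax": 0, "ay": 0, "az": 0, "gripper": 9.3},
  {"tx": 10.7, "ty": -0.2, "tz": -8, "ax": 0, "ay": 0, "az": 0, "gripper": 9.3},
])

```text
t: 4.28
tool_pos: [0.549, -0.2086, 0.1224]
eef_rot: [0.104, 0.995, 0.0, 0.0]
ft_force: [0.7, 0.2, 0.4]
finger_gap: 0.0439
finger_force: 0.0
```

```bash
python3 -c "
from h import *
show()
im2=eyes.get_image('scene')
b=np.hstack([cv2.resize(im2[210:290,190:290],(700,560))])
cv2.imwrite('pics/ej.png',cv2.cvtColor(b,cv2.COLOR_RGB2BGR))
c=CH['home']
for s in (0,.022,.027,.032):
  for e in (.044,-.044):
    print(s,e,[( (proj('scene',np.array([*c,.066])-d*s+d*e+n*q)-[190,210])*7).round() for q in(.024,-.024)])"
```

```text
t 4.2833 p [ 0.549  -0.2086  0.1224] d 0.5802 n -0.0907 F [0.7 0.2 0.4] Fd 0.7 gap 0.0439 ff 0.0
0 0.044 [array([432., 266.]), array([312., 296.])]
0 -0.044 [array([373., 117.]), array([259., 143.])]
0.022 0.044 [array([417., 228.]), array([298., 256.])]
0.022 -0.044 [array([359.,  82.]), array([246., 108.])]
0.027 0.044 [array([413., 219.]), array([295., 247.])]
0.027 -0.044 [array([356.,  74.]), array([244., 100.])]
0.032 0.044 [array([410., 210.]), array([292., 238.])]
0.032 -0.044 [array([353.,  66.]), array([241.,  92.])]
```

View pics/ej.png

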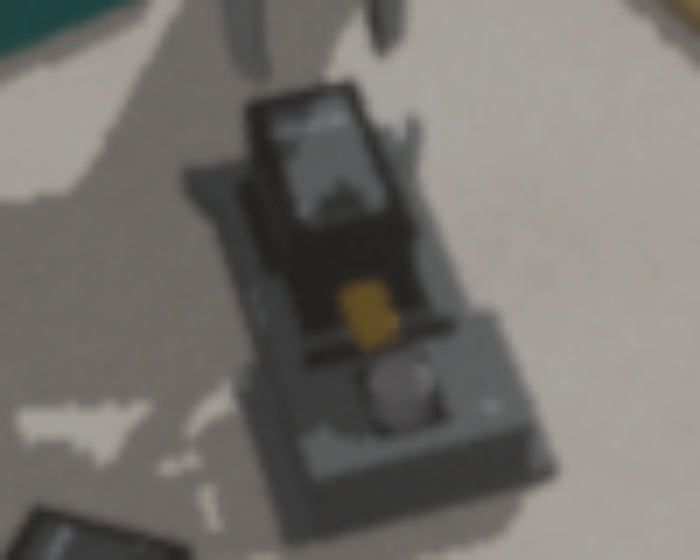

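Pack sprung out about 25 mm (top corners at (248,100), (352,82), (295,230) in the crop), still straight in the rails. Next I'll open, descend and grip lightly.

Request:
apply_moves([
  {"tx": -0.3, "ty": 0, "tz": 0, "ax": 0, "ay": 0, "az": 0, "gripper": 8.8},
  {"tx": -0.3, "ty": 0, "tz": 0, "ax": 0, "ay": 0, "az": 0, "gripper": 8.8},
  {"tx": -0.3, "ty": 0, "tz": 0, "ax": 0, "ay": 0, "az": 0, "gripper": 8.8},
  {"tx": -0.3, "ty": 0, "tz": 0, "ax": 0, "ay": 0, "az": 0, "gripper": 8.8},
  {"tx": -0.3, "ty": 0, "tz": 3, "ax": 0, "ay": 0, "az": 0, "gripper": 8.8},
  {"tx": -0.3, "ty": 0, "tz": 6, "ax": 0, "ay": 0, "az": 0, "gripper": 8.8},
  {"tx": -0.3, "ty": 0, "tz": 8.5, "ax": 0, "ay": 0, "az": 0, "gripper": 8.8},
  {"tx": -0.3, "ty": 0, "tz": 8.5, "ax": 0, "ay": 0, "az": 0, "gripper": 8.8},
  {"tx": -0.3, "ty": 0, "tz": 8.5, "ax": 0, "ay": 0, "az": 0, "gripper": 8.8},
])

```text
t: 5.08
tool_pos: [0.5508, -0.2085, 0.0367]
eef_rot: [0.104, 0.995, 0.001, -0.001]
ft_force: [1.1, -0.4, 0.3]
finger_gap: 0.0875
finger_force: 0.0
```

Request:
apply_moves([
  {"tx": 0, "ty": 0, "tz": 0, "ax": 0, "ay": 0, "az": 0, "gripper": 4},
  {"tx": 0, "ty": 0, "tz": 0, "ax": 0, "ay": 0, "az": 0, "gripper": 4},
  {"tx": 0, "ty": 0, "tz": 0, "ax": 0, "ay": 0, "az": 0, "gripper": 4},
  {"tx": 0, "ty": 0, "tz": 0, "ax": 0, "ay": 0, "az": 0, "gripper": 4},
  {"tx": 0, "ty": 0, "tz": 0, "ax": 0, "ay": 0, "az": 0, "gripper": 4},
  {"tx": 0, "ty": 0, "tz": 0, "ax": 0, "ay": 0, "az": 0, "gripper": 4},
  {"tx": 0, "ty": 0, "tz": 0, "ax": 0, "ay": 0, "az": 0, "gripper": 4},
  {"tx": 0, "ty": 0, "tz": 0, "ax": 0, "ay": 0, "az": 0, "gripper": 4},
], squeeze=10)

```text
t: 5.75
tool_pos: [0.5517, -0.2092, 0.0382]
eef_rot: [0.104, 0.995, -0.0, 0.0]
ft_force: [-0.7, -0.2, 3.7]
finger_gap: 0.0478
finger_force: 10.0
```

```bash
python3 -c "
from h import *
show();print(r.get_obs()['ft_torque'].round(2))"
```

```text
t 5.75 p [ 0.5517 -0.2092  0.0382] d 0.5831 n -0.0907 F [-0.7 -0.2  3.7] Fd -0.6 gap 0.0478 ff 9.997661858797073
[-0.02  0.15  0.01]
```

Request:
apply_moves([
  {"tx": 0, "ty": 0, "tz": 0, "ax": 0, "ay": 0, "az": 0, "gripper": 4},
  {"tx": 0, "ty": 0, "tz": 0, "ax": 0, "ay": 0, "az": 0, "gripper": 4},
  {"tx": 0.5, "ty": 0, "tz": 0, "ax": 0, "ay": 0, "az": 0, "gripper": 4},
  {"tx": 1.5, "ty": 0, "tz": 0, "ax": 0, "ay": 0, "az": 0, "gripper": 4},
  {"tx": 2.5, "ty": 0, "tz": 0, "ax": 0, "ay": 0, "az": 0, "gripper": 4},
  {"tx": 3.5, "ty": 0, "tz": 0, "ax": 0, "ay": 0, "az": 0, "gripper": 4},
  {"tx": 4.0, "ty": 0, "tz": 0, "ax": 0, "ay": 0, "az": 0, "gripper": 4},
], squeeze=40)

```text
t: 6.33
tool_pos: [0.5111, -0.2004, 0.0382]
eef_rot: [0.104, 0.995, -0.0, 0.0]
ft_force: [1.7, -0.2, 3.7]
finger_gap: 0.048
finger_force: 40.0
```

Request:
apply_moves([
  {"tx": 1.5, "ty": 0, "tz": -0.1, "ax": 0, "ay": 0, "az": 0, "gripper": 4},
  {"tx": 3, "ty": 0, "tz": -0.1, "ax": 0, "ay": 0, "az": 0, "gripper": 4},
  {"tx": 4.5, "ty": 0, "tz": -0.1, "ax": 0, "ay": 0, "az": 0, "gripper": 4},
  {"tx": 6, "ty": 0, "tz": -0.1, "ax": 0, "ay": 0, "az": 0, "gripper": 4},
  {"tx": 7.5, "ty": 0, "tz": -0.1, "ax": 0, "ay": 0, "az": 0, "gripper": 4},
  {"tx": 9, "ty": 0, "tz": -0.5, "ax": 0, "ay": 0, "az": 0, "gripper": 4},
  {"tx": 10, "ty": 0, "tz": -1, "ax": 0, "ay": 0, "az": 0, "gripper": 4},
  {"tx": 10, "ty": 0, "tz": -1, "ax": 0, "ay": 0, "az": 0, "gripper": 4},
  {"tx": 10, "ty": 0, "tz": -1, "ax": 0, "ay": 0, "az": 0, "gripper": 4},
])

```text
t: 7.08
tool_pos: [0.4143, -0.1801, 0.048]
eef_rot: [0.104, 0.995, -0.0, 0.0]
ft_force: [0.1, -0.3, -2.4]
finger_gap: 0.048
finger_force: 40.0
```

```bash
python3 -c "
from h import *
show();b=np.array([*BU['mouth'],.05]);print(tgt(b),tgt(b-.05*d+[0,0,.06]))"
```

```text
t 7.0833 p [ 0.4143 -0.1801  0.048 ] d 0.4425 n -0.0907 F [ 0.1 -0.3 -2.4] Fd 0.2 gap 0.048 ff 39.996294379234314
('t(cm)', [6.42, 42.09, -0.21], 'a', [-0.0001, 0.0008, -0.0004]) ('t(cm)', [11.42, 42.09, -6.21], 'a', [-0.0001, 0.0008, -0.0004])
```

Request:
apply_moves([
  {"tx": 0, "ty": 0, "tz": -3, "ax": 0, "ay": 0, "az": 0, "gripper": 4},
  {"tx": 2, "ty": 2, "tz": -6, "ax": 0, "ay": 0, "az": 0, "gripper": 4},
  {"tx": 4, "ty": 5.5, "tz": -6, "ax": 0, "ay": 0, "az": 0, "gripper": 4},
  {"tx": 6, "ty": 9, "tz": -6, "ax": 0, "ay": 0, "az": 0, "gripper": 4},
  {"tx": 8, "ty": 12.5, "tz": -6, "ax": 0, "ay": 0, "az": 0, "gripper": 4},
  {"tx": 8.4, "ty": 16.5, "tz": -6, "ax": 0, "ay": 0, "az": 0, "gripper": 4},
  {"tx": 8.4, "ty": 20.5, "tz": -6, "ax": 0, "ay": 0, "az": 0, "gripper": 4},
  {"tx": 8.4, "ty": 24.5, "tz": -6, "ax": 0, "ay": 0, "az": 0, "gripper": 4},
  {"tx": 8.4, "ty": 28.5, "tz": -6, "ax": 0, "ay": 0, "az": 0, "gripper": 4},
  {"tx": 8.4, "ty": 32.5, "tz": -6, "ax": 0, "ay": 0, "az": 0, "gripper": 4},
  {"tx": 8.4, "ty": 36.5, "tz": -6, "ax": 0, "ay": 0, "az": 0, "gripper": 4},
  {"tx": 8.4, "ty": 39, "tz": -6, "ax": 0, "ay": 0, "az": 0, "gripper": 4},
])

```text
t: 8.08
tool_pos: [0.4147, 0.2234, 0.108]
eef_rot: [0.103, 0.995, 0.001, 0.001]
ft_force: [-0.1, 0.4, -3.6]
finger_gap: 0.0477
finger_force: 40.0
```

Request:
apply_moves([
  {"tx": 0, "ty": 2, "tz": 0, "ax": 0, "ay": 0, "az": 0, "gripper": 4},
  {"tx": 0, "ty": 3.1, "tz": 0, "ax": 0, "ay": 0, "az": 0, "gripper": 4},
  {"tx": 0, "ty": 3.1, "tz": 3, "ax": 0, "ay": 0, "az": 0, "gripper": 4},
  {"tx": 0, "ty": 3.1, "tz": 5, "ax": 0, "ay": 0, "az": 0, "gripper": 4},
  {"tx": 0, "ty": 3.1, "tz": 5, "ax": 0, "ay": 0, "az": 0, "gripper": 4},
  {"tx": 0, "ty": 3.1, "tz": 5, "ax": 0, "ay": 0, "az": 0, "gripper": 4},
])

```text
t: 8.58
tool_pos: [0.4186, 0.2486, 0.057]
eef_rot: [0.104, 0.995, -0.001, -0.001]
ft_force: [0.2, 0.1, -2.9]
finger_gap: 0.0474
finger_force: 40.0
```

```bash
python3 -c "
from h import *
show();print(tgt([*BU['mouth'],.0395]))
for nme in('scene','top'):
  im=eyes.get_image(nme);cv2.imwrite(f'pics/b_{nme}.png',im[...,::-1])
a=cv2.imread('pics/b_scene.png')[140:260,290:430]
cv2.imwrite('pics/b.png',cv2.resize(a,(700,600)))
"
```

```text
t 8.5833 p [0.4186 0.2486 0.057 ] d 0.3583 n 0.3297 F [ 0.2  0.1 -2.9] Fd 0.2 gap 0.0474 ff 39.996272921562195
('t(cm)', [-2.02, 0.06, 1.74], 'a', [-0.0017, -0.0023, -0.0])
```

View pics/b.png

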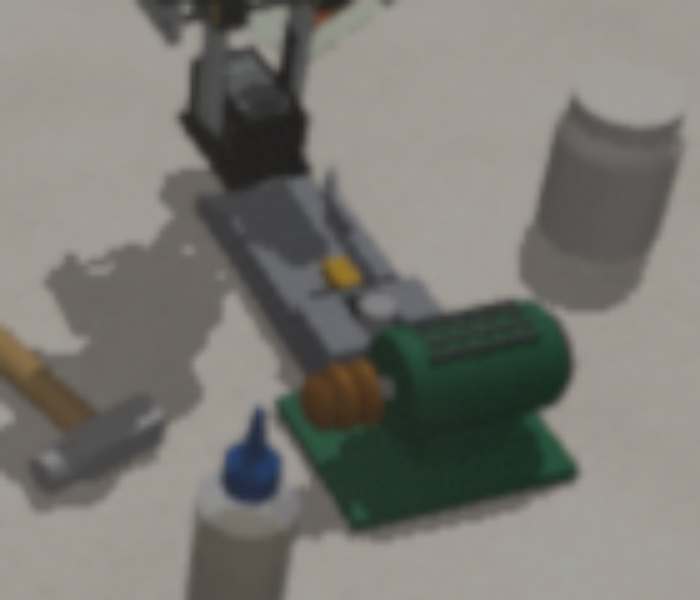

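The pack hangs square above the mouth, nose at crop (265,170), and nothing else has moved. I'll lower it into the funnel.

Request:
apply_moves([
  {"tx": -1, "ty": 0, "tz": 0, "ax": 0, "ay": 0, "az": 0, "gripper": 4},
  {"tx": -2, "ty": 0, "tz": 0.6, "ax": 0, "ay": 0, "az": 0, "gripper": 4},
  {"tx": -2, "ty": 0, "tz": 1.2, "ax": 0, "ay": 0, "az": 0, "gripper": 4},
  {"tx": -2, "ty": 0, "tz": 1.7, "ax": 0, "ay": 0, "az": 0, "gripper": 4},
  {"tx": -2, "ty": 0, "tz": 1.8, "ax": 0, "ay": 0, "az": 0, "gripper": 4},
  {"tx": -2, "ty": 0, "tz": 1.8, "ax": 0, "ay": 0, "az": 0, "gripper": 4},
])

```text
t: 9.18
tool_pos: [0.4379, 0.2446, 0.039]
eef_rot: [0.104, 0.995, -0.0, -0.001]
ft_force: [-0.1, -0.3, -3.5]
finger_gap: 0.0477
finger_force: 40.0
```

```bash
python3 -c "
from h import *
show()"
```

```text
t 9.1833 p [0.4379 0.2446 0.039 ] d 0.3779 n 0.3298 F [-0.1 -0.3 -3.5] Fd 0.0 gap 0.0477 ff 39.99630868434906
```

Request:
apply_moves([
  {"tx": -0.5, "ty": 0, "tz": 0.05, "ax": 0, "ay": 0, "az": 0, "gripper": 4},
  {"tx": -1.0, "ty": 0, "tz": 0.05, "ax": 0, "ay": 0, "az": 0, "gripper": 4},
  {"tx": -1.5, "ty": 0, "tz": 0.05, "ax": 0, "ay": 0, "az": 0, "gripper": 4},
  {"tx": -2.0, "ty": 0, "tz": 0.05, "ax": 0, "ay": 0, "az": 0, "gripper": 4},
  {"tx": -2.4, "ty": 0, "tz": 0.05, "ax": 0, "ay": 0, "az": 0, "gripper": 4},
  {"tx": -2.4, "ty": 0, "tz": 0.05, "ax": 0, "ay": 0, "az": 0, "gripper": 4},
])

```text
t: 9.68
tool_pos: [0.4638, 0.2401, 0.0395]
eef_rot: [0.104, 0.995, 0.0, 0.001]
ft_force: [1.0, 0.5, -3.0]
finger_gap: 0.0479
finger_force: 40.0
```

Request:
apply_moves([
  {"tx": -0.4, "ty": 0, "tz": 0, "ax": 0, "ay": 0, "az": 0, "gripper": 4},
  {"tx": -0.9, "ty": 0, "tz": 0, "ax": 0, "ay": 0, "az": 0, "gripper": 4},
  {"tx": -1.4, "ty": 0, "tz": 0, "ax": 0, "ay": 0, "az": 0, "gripper": 4},
  {"tx": -1.9, "ty": 0, "tz": 0, "ax": 0, "ay": 0, "az": 0, "gripper": 4},
  {"tx": -2.4, "ty": 0, "tz": 0, "ax": 0, "ay": 0, "az": 0, "gripper": 4},
  {"tx": -2.9, "ty": 0, "tz": 0, "ax": 0, "ay": 0, "az": 0, "gripper": 4},
  {"tx": -2.9, "ty": 0, "tz": 0, "ax": 0, "ay": 0, "az": 0, "gripper": 4},
])

```text
t: 10.27
tool_pos: [0.4923, 0.234, 0.0393]
eef_rot: [0.104, 0.995, 0.0, 0.001]
ft_force: [-0.3, -0.1, -3.2]
finger_gap: 0.0479
finger_force: 40.0
```

```bash
python3 -c "
from h import *
show()"
```

```text
t 10.2667 p [0.4923 0.234  0.0393] d 0.4334 n 0.3306 F [-0.3 -0.1 -3.2] Fd -0.2 gap 0.0479 ff 39.99621391296387
```

Request:
apply_moves([
  {"tx": -0.3, "ty": 0, "tz": 0.05, "ax": 0, "ay": 0, "az": 0, "gripper": 4},
  {"tx": -0.6, "ty": 0, "tz": 0.05, "ax": 0, "ay": 0, "az": 0, "gripper": 4},
  {"tx": -0.9, "ty": 0, "tz": 0.05, "ax": 0, "ay": 0, "az": 0, "gripper": 4},
  {"tx": -1.2, "ty": 0, "tz": 0.05, "ax": 0, "ay": 0, "az": 0, "gripper": 4},
  {"tx": -1.5, "ty": 0, "tz": 0.05, "ax": 0, "ay": 0, "az": 0, "gripper": 4},
  {"tx": -1.5, "ty": 0, "tz": 0.05, "ax": 0, "ay": 0, "az": 0, "gripper": 4},
  {"tx": -1.5, "ty": 0, "tz": 0.05, "ax": 0, "ay": 0, "az": 0, "gripper": 4},
])

```text
t: 10.85
tool_pos: [0.5055, 0.231, 0.0388]
eef_rot: [0.104, 0.995, 0.0, -0.0]
ft_force: [0.9, 0.3, -2.7]
finger_gap: 0.0477
finger_force: 40.0
```

```bash
python3 -c "
from h import *
show()"
```

```text
t 10.85 p [0.5055 0.231  0.0388] d 0.4469 n 0.3304 F [ 0.9  0.3 -2.7] Fd 0.8 gap 0.0477 ff 39.996289014816284
```

Request:
apply_moves([
  {"tx": -0.2, "ty": 0, "tz": 0, "ax": 0, "ay": 0, "az": 0, "gripper": 4},
  {"tx": -0.4, "ty": 0, "tz": 0, "ax": 0, "ay": 0, "az": 0, "gripper": 4},
  {"tx": -0.6, "ty": 0, "tz": 0, "ax": 0, "ay": 0, "az": 0, "gripper": 4},
  {"tx": -0.6, "ty": 0, "tz": 0, "ax": 0, "ay": 0, "az": 0, "gripper": 4},
  {"tx": -0.6, "ty": 0, "tz": 0, "ax": 0, "ay": 0, "az": 0, "gripper": 4},
])

```text
t: 11.27
tool_pos: [0.5109, 0.2298, 0.0387]
eef_rot: [0.104, 0.995, 0.0, -0.0]
ft_force: [-0.9, 0.9, -3.4]
finger_gap: 0.0481
finger_force: 40.0
```

Request:
apply_moves([
  {"tx": -0.2, "ty": 0, "tz": 0, "ax": 0, "ay": 0, "az": 0, "gripper": 4},
  {"tx": -0.4, "ty": 0, "tz": 0, "ax": 0, "ay": 0, "az": 0, "gripper": 4},
  {"tx": -0.6, "ty": 0, "tz": 0, "ax": 0, "ay": 0, "az": 0, "gripper": 4},
  {"tx": -0.6, "ty": 0, "tz": 0, "ax": 0, "ay": 0, "az": 0, "gripper": 4},
  {"tx": -0.6, "ty": 0, "tz": 0, "ax": 0, "ay": 0, "az": 0, "gripper": 4},
])

```text
t: 11.68
tool_pos: [0.515, 0.2288, 0.0384]
eef_rot: [0.104, 0.995, -0.0, -0.002]
ft_force: [-5.4, 1.5, -1.2]
finger_gap: 0.0477
finger_force: 40.0
```

```bash
python3 -c "
from h import *
show()"
```

```text
t 11.6833 p [0.515  0.2288 0.0384] d 0.4566 n 0.3302 F [-5.4  1.5 -1.2] Fd -5.6 gap 0.0477 ff 39.99662697315216
```

Ejector contact felt near d = 0.454, so the seat should be around 0.480. I'll go on gently.

Request:
apply_moves([
  {"tx": -0.2, "ty": 0, "tz": 0, "ax": 0, "ay": 0, "az": 0, "gripper": 4},
  {"tx": -0.4, "ty": 0, "tz": 0, "ax": 0, "ay": 0, "az": 0, "gripper": 4},
  {"tx": -0.6, "ty": 0, "tz": 0, "ax": 0, "ay": 0, "az": 0, "gripper": 4},
  {"tx": -0.8, "ty": 0, "tz": 0, "ax": 0, "ay": 0, "az": 0, "gripper": 4},
  {"tx": -1.0, "ty": 0, "tz": 0, "ax": 0, "ay": 0, "az": 0, "gripper": 4},
  {"tx": -1.2, "ty": 0, "tz": 0, "ax": 0, "ay": 0, "az": 0, "gripper": 4},
  {"tx": -1.3, "ty": 0, "tz": 0, "ax": 0, "ay": 0, "az": 0, "gripper": 4},
  {"tx": -1.3, "ty": 0, "tz": 0, "ax": 0, "ay": 0, "az": 0, "gripper": 4},
  {"tx": -1.3, "ty": 0, "tz": 0, "ax": 0, "ay": 0, "az": 0, "gripper": 4},
])

```text
t: 12.43
tool_pos: [0.5264, 0.2261, 0.0385]
eef_rot: [0.104, 0.995, -0.0, -0.003]
ft_force: [-7.0, 1.8, 1.4]
finger_gap: 0.0473
finger_force: 40.0
```

```bash
python3 -c "
from h import *
show()"
```

```text
t 12.4333 p [0.5264 0.2261 0.0385] d 0.4683 n 0.33 F [-7.   1.8  1.4] Fd -7.2 gap 0.0473 ff 39.99701499938965
```

Request:
apply_moves([
  {"tx": -0.1, "ty": 0, "tz": 0, "ax": 0, "ay": 0, "az": 0, "gripper": 4},
  {"tx": -0.2, "ty": 0, "tz": 0, "ax": 0, "ay": 0, "az": 0, "gripper": 4},
  {"tx": -0.3, "ty": 0, "tz": 0, "ax": 0, "ay": 0, "az": 0, "gripper": 4},
  {"tx": -0.4, "ty": 0, "tz": 0, "ax": 0, "ay": 0, "az": 0, "gripper": 4},
  {"tx": -0.5, "ty": 0, "tz": 0, "ax": 0, "ay": 0, "az": 0, "gripper": 4},
  {"tx": -0.5, "ty": 0, "tz": 0, "ax": 0, "ay": 0, "az": 0, "gripper": 4},
  {"tx": -0.5, "ty": 0, "tz": 0, "ax": 0, "ay": 0, "az": 0, "gripper": 4},
])

```text
t: 13.02
tool_pos: [0.5312, 0.225, 0.0385]
eef_rot: [0.104, 0.995, -0.0, -0.003]
ft_force: [-7.0, 3.0, 0.8]
finger_gap: 0.0481
finger_force: 40.0
```

```bash
python3 -c "
from h import *
show()"
```

```text
t 13.0167 p [0.5312 0.225  0.0385] d 0.4733 n 0.3299 F [-7.   3.   0.8] Fd -7.5 gap 0.0481 ff 39.997233152389526
```

Now 1 mm steps, reading the force after each small batch.

Request:
apply_moves([
  {"tx": -0.1, "ty": 0, "tz": 0, "ax": 0, "ay": 0, "az": 0, "gripper": 4},
  {"tx": -0.2, "ty": 0, "tz": 0, "ax": 0, "ay": 0, "az": 0, "gripper": 4},
  {"tx": -0.2, "ty": 0, "tz": 0, "ax": 0, "ay": 0, "az": 0, "gripper": 4},
  {"tx": -0.2, "ty": 0, "tz": 0, "ax": 0, "ay": 0, "az": 0, "gripper": 4},
])

```text
t: 13.35
tool_pos: [0.533, 0.2246, 0.0385]
eef_rot: [0.104, 0.995, -0.0, -0.003]
ft_force: [-6.3, 1.8, 1.6]
finger_gap: 0.0474
finger_force: 40.0
```

Request:
apply_moves([
  {"tx": -0.1, "ty": 0, "tz": 0, "ax": 0, "ay": 0, "az": 0, "gripper": 4},
  {"tx": -0.2, "ty": 0, "tz": 0, "ax": 0, "ay": 0, "az": 0, "gripper": 4},
  {"tx": -0.2, "ty": 0, "tz": 0, "ax": 0, "ay": 0, "az": 0, "gripper": 4},
  {"tx": -0.2, "ty": 0, "tz": 0, "ax": 0, "ay": 0, "az": 0, "gripper": 4},
])

```text
t: 13.68
tool_pos: [0.5349, 0.2242, 0.0385]
eef_rot: [0.104, 0.995, -0.0, -0.004]
ft_force: [-8.0, 2.1, 1.9]
finger_gap: 0.0476
finger_force: 40.0
```

Request:
apply_moves([
  {"tx": -0.1, "ty": 0, "tz": 0, "ax": 0, "ay": 0, "az": 0, "gripper": 4},
  {"tx": -0.15, "ty": 0, "tz": 0, "ax": 0, "ay": 0, "az": 0, "gripper": 4},
  {"tx": -0.15, "ty": 0, "tz": 0, "ax": 0, "ay": 0, "az": 0, "gripper": 4},
  {"tx": -0.15, "ty": 0, "tz": 0, "ax": 0, "ay": 0, "az": 0, "gripper": 4},
])

```text
t: 14.02
tool_pos: [0.5363, 0.2239, 0.0385]
eef_rot: [0.104, 0.995, -0.0, -0.004]
ft_force: [-8.3, 2.7, 2.8]
finger_gap: 0.0477
finger_force: 40.0
```

Request:
apply_moves([
  {"tx": -0.1, "ty": 0, "tz": 0, "ax": 0, "ay": 0, "az": 0, "gripper": 4},
  {"tx": -0.1, "ty": 0, "tz": 0, "ax": 0, "ay": 0, "az": 0, "gripper": 4},
  {"tx": -0.1, "ty": 0, "tz": 0, "ax": 0, "ay": 0, "az": 0, "gripper": 4},
  {"tx": -0.1, "ty": 0, "tz": 0, "ax": 0, "ay": 0, "az": 0, "gripper": 4},
])

```text
t: 14.35
tool_pos: [0.5371, 0.2237, 0.0385]
eef_rot: [0.104, 0.995, -0.0, -0.004]
ft_force: [-8.2, 1.7, 1.9]
finger_gap: 0.0478
finger_force: 40.0
```

Request:
apply_moves([
  {"tx": -0.1, "ty": 0, "tz": 0, "ax": 0, "ay": 0, "az": 0, "gripper": 4},
  {"tx": -0.1, "ty": 0, "tz": 0, "ax": 0, "ay": 0, "az": 0, "gripper": 4},
  {"tx": -0.1, "ty": 0, "tz": 0, "ax": 0, "ay": 0, "az": 0, "gripper": 4},
  {"tx": -0.1, "ty": 0, "tz": 0, "ax": 0, "ay": 0, "az": 0, "gripper": 4},
])

```text
t: 14.68
tool_pos: [0.5375, 0.2236, 0.0385]
eef_rot: [0.104, 0.995, -0.0, -0.004]
ft_force: [-9.3, 1.5, 3.5]
finger_gap: 0.048
finger_force: 40.0
```

Request:
apply_moves([
  {"tx": -0.1, "ty": 0, "tz": 0, "ax": 0, "ay": 0, "az": 0, "gripper": 4},
  {"tx": -0.1, "ty": 0, "tz": 0, "ax": 0, "ay": 0, "az": 0, "gripper": 4},
  {"tx": -0.1, "ty": 0, "tz": 0, "ax": 0, "ay": 0, "az": 0, "gripper": 4},
  {"tx": -0.1, "ty": 0, "tz": 0, "ax": 0, "ay": 0, "az": 0, "gripper": 4},
])

```text
t: 15.02
tool_pos: [0.5376, 0.2236, 0.0386]
eef_rot: [0.104, 0.995, -0.0, -0.005]
ft_force: [-10.6, 2.8, 5.2]
finger_gap: 0.0476
finger_force: 40.0
```

Request:
apply_moves([
  {"tx": -0.1, "ty": 0, "tz": 0, "ax": 0, "ay": 0, "az": 0, "gripper": 4},
  {"tx": -0.1, "ty": 0, "tz": 0, "ax": 0, "ay": 0, "az": 0, "gripper": 4},
  {"tx": -0.1, "ty": 0, "tz": 0, "ax": 0, "ay": 0, "az": 0, "gripper": 4},
  {"tx": -0.1, "ty": 0, "tz": 0, "ax": 0, "ay": 0, "az": 0, "gripper": 4},
])

```text
t: 15.35
tool_pos: [0.5376, 0.2236, 0.0386]
eef_rot: [0.104, 0.995, -0.0, -0.006]
ft_force: [-11.7, 3.8, 5.7]
finger_gap: 0.048
finger_force: 40.0
```

Request:
apply_moves([
  {"tx": -0.1, "ty": 0, "tz": 0, "ax": 0, "ay": 0, "az": 0, "gripper": 4},
  {"tx": -0.1, "ty": 0, "tz": 0, "ax": 0, "ay": 0, "az": 0, "gripper": 4},
  {"tx": -0.1, "ty": 0, "tz": 0, "ax": 0, "ay": 0, "az": 0, "gripper": 4},
  {"tx": -0.1, "ty": 0, "tz": 0, "ax": 0, "ay": 0, "az": 0, "gripper": 4},
])

```text
t: 15.68
tool_pos: [0.5377, 0.2236, 0.0387]
eef_rot: [0.104, 0.995, -0.0, -0.007]
ft_force: [-14.7, 5.0, 7.3]
finger_gap: 0.0478
finger_force: 40.0
```

About 15.5 N with no more travel looks like the end stop. I'll back off a little to test whether the catch holds.

Request:
apply_moves([
  {"tx": 0.2, "ty": 0, "tz": 0, "ax": 0, "ay": 0, "az": 0, "gripper": 4},
  {"tx": 0.4, "ty": 0, "tz": 0, "ax": 0, "ay": 0, "az": 0, "gripper": 4},
  {"tx": 0.6, "ty": 0, "tz": 0, "ax": 0, "ay": 0, "az": 0, "gripper": 4},
  {"tx": 0.6, "ty": 0, "tz": 0, "ax": 0, "ay": 0, "az": 0, "gripper": 4},
  {"tx": 0.6, "ty": 0, "tz": 0, "ax": 0, "ay": 0, "az": 0, "gripper": 4},
])

```text
t: 16.1
tool_pos: [0.5365, 0.2239, 0.0384]
eef_rot: [0.104, 0.995, -0.0, -0.002]
ft_force: [-6.3, 0.9, 0.3]
finger_gap: 0.0475
finger_force: 40.0
```

Request:
apply_moves([
  {"tx": 0.1, "ty": 0, "tz": 0, "ax": 0, "ay": 0, "az": 0, "gripper": 4},
  {"tx": 0.2, "ty": 0, "tz": 0, "ax": 0, "ay": 0, "az": 0, "gripper": 4},
  {"tx": 0.2, "ty": 0, "tz": 0, "ax": 0, "ay": 0, "az": 0, "gripper": 4},
  {"tx": 0.2, "ty": 0, "tz": 0, "ax": 0, "ay": 0, "az": 0, "gripper": 4},
])

```text
t: 16.43
tool_pos: [0.5364, 0.2239, 0.0383]
eef_rot: [0.104, 0.995, -0.0, -0.001]
ft_force: [-3.7, -0.1, -3.8]
finger_gap: 0.0477
finger_force: 40.0
```

```bash
python3 -c "
from h import *
show()"
```

```text
t 16.4333 p [0.5364 0.2239 0.0383] d 0.4786 n 0.3299 F [-3.7 -0.1 -3.8] Fd -3.7 gap 0.0477 ff 39.99502658843994
```

The force fell to 3.7 N and the pack stayed put, so the catch carries it. Release and lift.

Request:
apply_moves([
  {"tx": 0.2, "ty": 0, "tz": 0, "ax": 0, "ay": 0, "az": 0, "gripper": 4},
  {"tx": 0.2, "ty": 0, "tz": 0, "ax": 0, "ay": 0, "az": 0, "gripper": 4},
  {"tx": 0.2, "ty": 0, "tz": 0, "ax": 0, "ay": 0, "az": 0, "gripper": 8},
  {"tx": 0.2, "ty": 0, "tz": 0, "ax": 0, "ay": 0, "az": 0, "gripper": 8},
  {"tx": 0.2, "ty": 0, "tz": 0, "ax": 0, "ay": 0, "az": 0, "gripper": 8},
  {"tx": 0.2, "ty": 0, "tz": 0, "ax": 0, "ay": 0, "az": 0, "gripper": 8},
  {"tx": 0.2, "ty": 0, "tz": 0, "ax": 0, "ay": 0, "az": 0, "gripper": 8},
  {"tx": 0.2, "ty": 0, "tz": 0, "ax": 0, "ay": 0, "az": 0, "gripper": 8},
], squeeze=10)

```text
t: 17.1
tool_pos: [0.5356, 0.2249, 0.0392]
eef_rot: [0.104, 0.995, 0.0, 0.001]
ft_force: [-0.3, 0.1, -0.7]
finger_gap: 0.0797
finger_force: 0.0
```

Request:
apply_moves([
  {"tx": 0, "ty": 0, "tz": -2, "ax": 0, "ay": 0, "az": 0, "gripper": 8},
  {"tx": 0, "ty": 0, "tz": -5, "ax": 0, "ay": 0, "az": 0, "gripper": 8},
  {"tx": 0, "ty": 0, "tz": -9, "ax": 0, "ay": 0, "az": 0, "gripper": 8},
  {"tx": 4, "ty": 0, "tz": -12, "ax": 0, "ay": 0, "az": 0, "gripper": 8},
  {"tx": 8, "ty": 0, "tz": -12, "ax": 0, "ay": 0, "az": 0, "gripper": 8},
  {"tx": 12, "ty": 0, "tz": -12, "ax": 0, "ay": 0, "az": 0, "gripper": 8},
  {"tx": 12, "ty": 0, "tz": -12, "ax": 0, "ay": 0, "az": 0, "gripper": 8},
  {"tx": 12, "ty": 0, "tz": -12, "ax": 0, "ay": 0, "az": 0, "gripper": 8},
  {"tx": 12, "ty": 0, "tz": -12, "ax": 0, "ay": 0, "az": 0, "gripper": 8},
])

```text
t: 17.85
tool_pos: [0.4185, 0.2497, 0.1592]
eef_rot: [0.103, 0.995, 0.0, 0.001]
ft_force: [0.5, 0.3, -0.1]
finger_gap: 0.0802
finger_force: 0.0
```

```bash
python3 -c "
from h import *
show()
im=eyes.get_image('scene')[140:260,290:430]
cv2.imwrite('pics/end.png',cv2.resize(im,(700,600))[...,::-1])"
```

```text
t 17.85 p [0.4185 0.2497 0.1592] d 0.3579 n 0.3308 F [ 0.5  0.3 -0.1] Fd 0.4 gap 0.0802 ff 0.0
```

View pics/end.png

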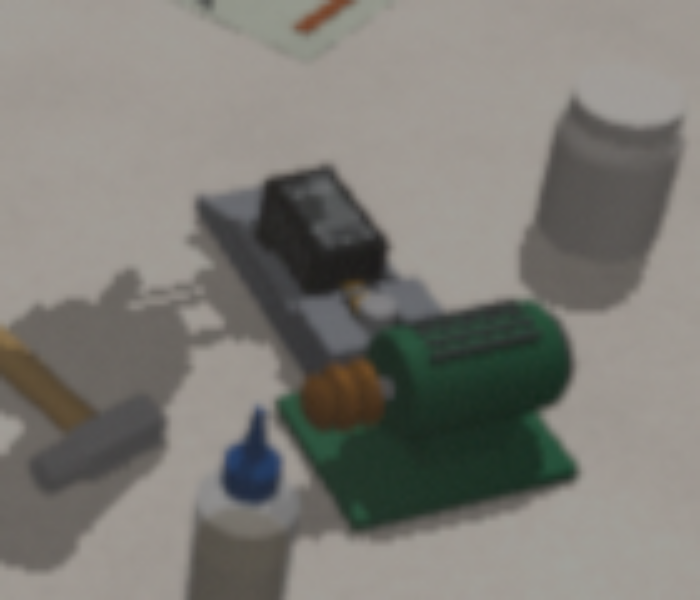

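The pack sits straight in the burnisher's rails, its nose (crop ~(345,280)) right against the housing. It was not driven back, the gripper is clear, and the glue, hammer and tub have not moved. I'll hand it in.

```bash
python3 -c "
from bench import r
print(r.job_done())"
```

```text
the job is handed in; nothing more can be done
None
```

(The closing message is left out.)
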